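# Gauge the bearing housings on a dispensing pallet and lock them down

### The job

Two or three bearing housings stand in the nests of the pallet. Starting at the robot's left (+y) and working along the row, check each bore with the plug gauge before you go on to the next: push the green go end fully home, then hold the red no-go end centred and squarely pressed against the bore's mouth to confirm that it will not enter (either side of the bore will do). Lay the gauge back on its rubber pad, and lock every checked housing down with a quarter-turn stud from the rack: cross-bar lined up with the slot, pushed in until the flange sits on the foot, then a quarter turn; leave a spare stud in the rack and everything else where it is.

Things in the scene. Friction and masses are not known exactly. Their poses are not given: they have to be found in the camera images.
- pallet: fixed black steel plate 130 x 376 x 10 mm on runners, top 36 mm above the table. Origin under its centre at table height; x across the row, away from the robot, y along it, to the left. Nests at y = +95, -25, -145 mm between rails 8 mm high; some may be empty. 62 mm to the left of each nest's centre the plate has a 12 x 29 mm slot, long side along y, open space below
- gauge: double-ended plug gauge, 220 g. Origin at the centre of its handle, on its axis; x along the axis to the go end. Handle 27 x 27 x 60 mm, grey, green band at the go end, red at the no-go end. Go end (+x): 20 mm diameter, 34 mm long, chamfered. No-go end (-x): 26 mm diameter, 22 mm long. It lies on a flat of the handle, axis level, 13.5 mm above its support
- go_shoulder (a point): centre of the handle's green end face (gauge x = +30 mm), which meets the housing's face when the go end is fully in; axes as gauge
- nogo_face (a point): centre of the flat end face of the no-go end (gauge x = -52 mm); axes as gauge
- pad: black rubber pad 170 (x) x 120 (y) x 4 mm, fixed on the table: the gauge's place. Origin under its centre
- rack: blue block 170 (x) x 56 (y) x 44 mm, fixed, with three 28 x 12 mm slots 50 mm apart along x for the studs. Origin under its centre. Rack and pad change sides from start to start
- block_left: pale cast bearing housing, left nest (None: empty), 750 g, loose, under 1 mm play in the nest. Origin under its upright body's centre; x along the bore (away from the robot), y to the slot side. Body 30 (x) x 44 (y) mm, top at z = 60; 22 mm through bore, mouths at (-15, 0, 38) and (15, 0, 38). Darker foot 12 thick, 36 in x, y = -32 to 82, with 12 x 28 slot, long side along y
- left_slot (a point): centre of the slot in the left housing's foot, at the foot's top (body y = 62, z = 12 mm): where the origin of a seated stud lies. The pallet's slot is right below; the bar of a seated stud hangs 2 mm below the pallet plate, and a quarter turn either way (there is no stop) locks it there
- block_mid: pale cast bearing housing, mid nest (None: empty), 750 g, loose, under 1 mm play in the nest. Origin under its upright body's centre; x along the bore (away from the robot), y to the slot side. Body 30 (x) x 44 (y) mm, top at z = 60; 22 mm through bore, mouths at (-15, 0, 38) and (15, 0, 38). Darker foot 12 thick, 36 in x, y = -32 to 82, with 12 x 28 slot, long side along y
- mid_slot (a point): centre of the slot in the mid housing's foot, at the foot's top (body y = 62, z = 12 mm): where the origin of a seated stud lies. The pallet's slot is right below; the bar of a seated stud hangs 2 mm below the pallet plate, and a quarter turn either way (there is no stop) locks it there
- block_right: pale cast bearing housing, right nest (None: empty), 750 g, loose, under 1 mm play in the nest. Origin under its upright body's centre; x along the bore (away from the robot), y to the slot side. Body 30 (x) x 44 (y) mm, top at z = 60; 22 mm through bore, mouths at (-15, 0, 38) and (15, 0, 38). Darker foot 12 thick, 36 in x, y = -32 to 82, with 12 x 28 slot, long side along y
- right_slot (a point): centre of the slot in the right housing's foot, at the foot's top (body y = 62, z = 12 mm): where the origin of a seated stud lies. The pallet's slot is right below; the bar of a seated stud hangs 2 mm below the pallet plate, and a quarter turn either way (there is no stop) locks it there
- stud1: loose quarter-turn stud, 50 g, upright in the rack. Origin on its axis under the flange; x along wing and cross-bar. Flange 30 mm diameter, 4 mm thick; on it an orange wing 30 (x) x 12 (y) x 30 mm high, gripped across its 12 mm; below, a shank of 8 mm diameter and, 24 to 32 mm below the flange, a cross-bar 24 (x) x 8 (y) mm that passes the slots only when lined up
- stud2: loose quarter-turn stud, 50 g, upright in the rack. Origin on its axis under the flange; x along wing and cross-bar. Flange 30 mm diameter, 4 mm thick; on it an orange wing 30 (x) x 12 (y) x 30 mm high, gripped across its 12 mm; below, a shank of 8 mm diameter and, 24 to 32 mm below the flange, a cross-bar 24 (x) x 8 (y) mm that passes the slots only when lined up
- stud3: loose quarter-turn stud, 50 g, upright in the rack. Origin on its axis under the flange; x along wing and cross-bar. Flange 30 mm diameter, 4 mm thick; on it an orange wing 30 (x) x 12 (y) x 30 mm high, gripped across its 12 mm; below, a shank of 8 mm diameter and, 24 to 32 mm below the flange, a cross-bar 24 (x) x 8 (y) mm that passes the slots only when lined up
- wrench: bystander: steel spanner, 180 mm, origin under its middle
- screwdriver: bystander: yellow-handled screwdriver, 200 mm, origin under its middle
- glue: bystander: white bottle with red cap, 44 mm in diameter, 110 mm high
- bush1: bystander: copper-coloured bush standing on end, 21 mm in diameter, 28 mm high
- bush2: bystander: copper-coloured bush standing on end, 21 mm in diameter, 28 mm high
- caliper: bystander: digital caliper lying flat, 150 mm
- tips_jar: bystander: amber jar, 52 mm in diameter, 55 mm high
There are look-alikes about, which are no part of the job. What is shaped like the stud2 but blue, brown or purple is not meant.

How it is judged:
On the way, in this order (a step that is already met when the one before it is completed fails the run):
1. the go end is fully home in the bore of the left housing, from either side: the handle's green end against its face (x of go_shoulder in the frame of block_left between -0.019 and 0.019 m and y of go_shoulder in the frame of block_left between -0.004 and 0.004 m and z of go_shoulder in the frame of block_left between 0.034 and 0.042 m and angle between the x axis of gauge and the x axis of block_left, either way round below 0.1 rad and distance between each of stud1, stud2, stud3 and left_slot above 0.03 m), for 0.3 s.
2. the no-go end is held pressed, square and central, against either mouth of the left housing's bore and stays out (housing not yet locked down) (x of nogo_face in the frame of block_left between -0.02 and 0.02 m and y of nogo_face in the frame of block_left between -0.005 and 0.005 m and z of nogo_face in the frame of block_left between 0.033 and 0.043 m and angle between the x axis of gauge and the x axis of block_left, either way round below 0.1 rad and contact force between gauge and block_left above 1 N and distance between each of stud1, stud2, stud3 and left_slot above 0.03 m), for 0.3 s.
3. the go end is fully home in the bore of the mid housing, from either side: the handle's green end against its face (x of go_shoulder in the frame of block_mid between -0.019 and 0.019 m and y of go_shoulder in the frame of block_mid between -0.004 and 0.004 m and z of go_shoulder in the frame of block_mid between 0.034 and 0.042 m and angle between the x axis of gauge and the x axis of block_mid, either way round below 0.1 rad and distance between each of stud1, stud2, stud3 and mid_slot above 0.03 m), for 0.3 s.
4. the no-go end is held pressed, square and central, against either mouth of the mid housing's bore and stays out (housing not yet locked down) (x of nogo_face in the frame of block_mid between -0.02 and 0.02 m and y of nogo_face in the frame of block_mid between -0.005 and 0.005 m and z of nogo_face in the frame of block_mid between 0.033 and 0.043 m and angle between the x axis of gauge and the x axis of block_mid, either way round below 0.1 rad and contact force between gauge and block_mid above 1 N and distance between each of stud1, stud2, stud3 and mid_slot above 0.03 m), for 0.3 s.
5. the go end is fully home in the bore of the right housing, from either side: the handle's green end against its face (x of go_shoulder in the frame of block_right between -0.019 and 0.019 m and y of go_shoulder in the frame of block_right between -0.004 and 0.004 m and z of go_shoulder in the frame of block_right between 0.034 and 0.042 m and angle between the x axis of gauge and the x axis of block_right, either way round below 0.1 rad and distance between each of stud1, stud2, stud3 and right_slot above 0.03 m), for 0.3 s.
6. the no-go end is held pressed, square and central, against either mouth of the right housing's bore and stays out (housing not yet locked down) (x of nogo_face in the frame of block_right between -0.02 and 0.02 m and y of nogo_face in the frame of block_right between -0.005 and 0.005 m and z of nogo_face in the frame of block_right between 0.033 and 0.043 m and angle between the x axis of gauge and the x axis of block_right, either way round below 0.1 rad and contact force between gauge and block_right above 1 N and distance between each of stud1, stud2, stud3 and right_slot above 0.03 m), for 0.3 s.
At the end, for the whole second after the job is handed in: Every housing present has a stud in its foot: origin within 6 mm of the slot's centre, upright to 0.12 rad, cross-bar across the slot to 0.35 rad. Spare studs stand in the rack. The gauge lies at rest with its centre over its pad (((distance between stud1 and left_slot below 0.006 m and angle between the x axis of stud1 and the x axis of block_left, either way round below 0.35 rad and angle between stud1's own z axis and vertical below 0.12 rad) or (distance between stud2 and left_slot below 0.006 m and angle between the x axis of stud2 and the x axis of block_left, either way round below 0.35 rad and angle between stud2's own z axis and vertical below 0.12 rad) or (distance between stud3 and left_slot below 0.006 m and angle between the x axis of stud3 and the x axis of block_left, either way round below 0.35 rad and angle between stud3's own z axis and vertical below 0.12 rad)) and ((distance between stud1 and mid_slot below 0.006 m and angle between the x axis of stud1 and the x axis of block_mid, either way round below 0.35 rad and angle between stud1's own z axis and vertical below 0.12 rad) or (distance between stud2 and mid_slot below 0.006 m and angle between the x axis of stud2 and the x axis of block_mid, either way round below 0.35 rad and angle between stud2's own z axis and vertical below 0.12 rad) or (distance between stud3 and mid_slot below 0.006 m and angle between the x axis of stud3 and the x axis of block_mid, either way round below 0.35 rad and angle between stud3's own z axis and vertical below 0.12 rad)) and ((distance between stud1 and right_slot below 0.006 m and angle between the x axis of stud1 and the x axis of block_right, either way round below 0.35 rad and angle between stud1's own z axis and vertical below 0.12 rad) or (distance between stud2 and right_slot below 0.006 m and angle between the x axis of stud2 and the x axis of block_right, either way round below 0.35 rad and angle between stud2's own z axis and vertical below 0.12 rad) or (distance between stud3 and right_slot below 0.006 m and angle between the x axis of stud3 and the x axis of block_right, either way round below 0.35 rad and angle between stud3's own z axis and vertical below 0.12 rad)) and ((distance between stud1 and left_slot below 0.006 m and angle between the x axis of stud1 and the x axis of block_left, either way round below 0.35 rad and angle between stud1's own z axis and vertical below 0.12 rad) or (distance between stud1 and mid_slot below 0.006 m and angle between the x axis of stud1 and the x axis of block_mid, either way round below 0.35 rad and angle between stud1's own z axis and vertical below 0.12 rad) or (distance between stud1 and right_slot below 0.006 m and angle between the x axis of stud1 and the x axis of block_right, either way round below 0.35 rad and angle between stud1's own z axis and vertical below 0.12 rad) or (horizontal distance between stud1 and rack below 0.06 m and angle between stud1's own z axis and vertical below 0.15 rad and height (world z) of stud1 between 0.038 and 0.05 m)) and ((distance between stud2 and left_slot below 0.006 m and angle between the x axis of stud2 and the x axis of block_left, either way round below 0.35 rad and angle between stud2's own z axis and vertical below 0.12 rad) or (distance between stud2 and mid_slot below 0.006 m and angle between the x axis of stud2 and the x axis of block_mid, either way round below 0.35 rad and angle between stud2's own z axis and vertical below 0.12 rad) or (distance between stud2 and right_slot below 0.006 m and angle between the x axis of stud2 and the x axis of block_right, either way round below 0.35 rad and angle between stud2's own z axis and vertical below 0.12 rad) or (horizontal distance between stud2 and rack below 0.06 m and angle between stud2's own z axis and vertical below 0.15 rad and height (world z) of stud2 between 0.038 and 0.05 m)) and ((distance between stud3 and left_slot below 0.006 m and angle between the x axis of stud3 and the x axis of block_left, either way round below 0.35 rad and angle between stud3's own z axis and vertical below 0.12 rad) or (distance between stud3 and mid_slot below 0.006 m and angle between the x axis of stud3 and the x axis of block_mid, either way round below 0.35 rad and angle between stud3's own z axis and vertical below 0.12 rad) or (distance between stud3 and right_slot below 0.006 m and angle between the x axis of stud3 and the x axis of block_right, either way round below 0.35 rad and angle between stud3's own z axis and vertical below 0.12 rad) or (horizontal distance between stud3 and rack below 0.06 m and angle between stud3's own z axis and vertical below 0.15 rad and height (world z) of stud3 between 0.038 and 0.05 m)) and x of gauge in the frame of pad between -0.085 and 0.085 m and y of gauge in the frame of pad between -0.06 and 0.06 m and height (world z) of gauge below 0.025 m and linear speed of each of gauge, stud1, stud2, stud3 below 0.02 m/s); the robot touches nothing.
It fails at once if a bystander was knocked or carried away (over 3 cm) (distance of any of wrench, screwdriver, glue, bush1, bush2, caliper, tips_jar from where it was at the start of the episode above 0.03 m).
It fails at once if a housing was lifted or pushed out of its nest (over 2 cm) (distance of any of block_left, block_mid, block_right from where it was at the start of the episode above 0.02 m).
Of block_left, block_mid, block_right only 2 to 3 are there at a start; the rules pass over those that are not, and their reading is None.
At some moment in a run one of gauge may be knocked a few centimetres aside while the robot is not near it.
It also fails if it takes over 210 s, if anything falls off the work surface, if the arm or the gripper's body presses on something with over 40 N, if the wrist force passes 120 N, or if a joint passes its speed limit or range.

### The arm

A 6-joint arm with a two-finger parallel gripper is mounted at the origin on the work surface. World frame = base frame: x ahead of the robot, y to its left, z up, the work surface at z = 0. Lengths are in m, angles in rad, forces in N, time in s.
With the tool pointing down it reaches from about 0.375 to 0.9 m from the base axis. Payload 3.1 kg.
Tool frame: the origin (TCP) lies between the finger pads; the fingertips stand 8 mm ahead of it and the grasp point (between the pads) lies 11 mm behind it; z points along the fingers, y is the line along which they close (so a half turn about z gives the same grasp; the last joint's range is limited). The gripper opens to 85 mm and grips with 20 to 120 N. Pads are 22 mm wide; open, the fingers measure 114 mm over their backs; the gripper's body (76 mm by 85 mm) begins 54 mm behind the grasp point. The pads swing forward as they close: fully open they stand 13 mm farther back than shut.
Start: joints at [0.986, 0.527, 1.433, -0, 1.181, -0.178], TCP at [0.247, 0.574, 0.239] pointing down, gripper open.
Joint ranges: [-3.08, 3.08], [-0.75, 2.2], [0.22, 2.44], [-1.43, 4.57], [0, 2.65], [-2.85, 2.85]. Speed limits (rad/s): [2.79, 2.79, 3.14, 3.14, 3.14, 3.14].

### API

Orientations are given as a unit quaternion [x, y, z, w].
In Python, from station import readout, cams, sign_off gives the robot as it stands.
- The arm moves only by the tool send_rows, never from a script. Its argument "commands" is text: rows parted by semicolons, each of 5 numbers parted by spaces: the finger opening in mm, from 0 to 85.4, then the shift along the tool's x, y, z each as a share of 0.02 m, from -1 to 1, then the turn about the tool's z as a share of 4 degrees, from -1 to 1. In form: grip dx dy dz spin; .... A call has 1 to 20 rows; each row shifts and turns the commanded pose from where the row before left it, along the tool's axes as they then stand; what a row does not reach is not made up. A row lasts 1/12 s, in which the tool goes at most 41.7 mm and 7.16 degrees, less where a joint would pass 70% of its speed; a pose out of reach is approached as far as the arm can. A call with a number of a shift or a turn outside -1 to 1 is refused whole. A call with a gripper value outside its range is refused whole. The fingers move at their own pace and stop on an object; "grip_force" is the grip in N (left out, the last holds). Time passes only in rows, so rows that do not move let the fingers close. It gives the time, the measured TCP pose, the force, the opening and the grip force at its end, in the units of the state.
- readout.sense(): the state, without advancing time (a new reading comes with each control period).
- cams.snapshot(name): name is "scene" or "top" or "wrist"; returns a dict with "pixels" (480x640x3 uint8, red, green, blue), "intrinsics" (3x3 intrinsics, pixels), "eye" and "rotation" of the camera in the world. Camera axes: x right, y down, z forward; pixel columns grow to the right and rows downward; lengths in m; the calibration is good to about 2 mm. The wrist camera is an equidistant fisheye: a pixel r from the principal point sees the ray r / f radians off the axis. A picture is of the moment at which its call begins. There is no depth.
- sign_off(): hands the job in; it is judged then, once.
The state is a dict: "t": time; "q": joint angles; "qd": joint speeds; "tau": joint torques, N m; "tcp_pos": TCP position; "tool_rot": TCP orientation; "force": force on the tool from outside, world axes, zero at the start; "ft_torque": the same for the moment, N m; "finger_gap": opening from 0.0 (shut) to 1.0 (fully open); "gripper_force": force on a finger pad.
Only numpy, scipy, OpenCV 4.12 (cv2) and the standard library are available. Lean on these libraries where they do the work, as an engineer would, in place of code of your own. Each camera call takes 0.05 s, during which the arm holds its last target. There are 200 camera calls.

## Working session

There is one attempt and no reset: what is moved stays moved. The work goes in short steps, Python scripts to look and compute and a tool call to move; the robot and the scene stay as the last step left them, time stands still between calls to the robot, and variables do not carry over. Pictures are saved under pics/ and viewed, at most 14 in all, crops included, and the job is handed in when it is done.

Besides the shell and the picture viewer there is one more tool, called after "Call:" as name(argument=value, ...) on one line, values as JSON. send_rows: Moves the arm, as the interface text tells. Its arguments: {"type":"object","properties":{"commands":{"type":"string"},"grip_force":{"type":"number"}},"required":["commands"]}

```bash
ls; mkdir -p pics; python3 - <<'E'
from station import readout, cams
import cv2, json
print(readout.sense())
for n in ("scene","top"):
    s=cams.snapshot(n); cv2.imwrite(f"pics/{n}0.png",s["pixels"][:,:,::-1]); print(n,s["intrinsics"],s["eye"],s["rotation"])
E
```

```text
pics
{'t': 0.0, 'q': array([ 9.85508206e-01,  5.28495368e-01,  1.43391497e+00,  3.12392957e-05,
        1.18139407e+00, -1.78464756e-01]), 'qd': array([ 4.56498727e-04,  3.59377918e-04, -3.24641544e-04,  3.90882689e-05,
       -4.82014469e-04,  1.77145432e-03]), 'tau': array([ 4.32598590e-04, -4.42344511e+01, -1.78028011e+01, -3.16824262e-04,
        8.48341326e-03,  1.01151676e-05]), 'tcp_pos': array([0.24685863, 0.57341671, 0.23831163]), 'tool_rot': array([ 2.02017544e-01,  9.79381279e-01, -1.02083208e-03, -4.25521022e-04]), 'force': array([-0.46526866, -0.29912503, -0.84686377]), 'ft_torque': array([ 0.04404007, -0.03024523,  0.01307919]), 'gripper_force': 0.0, 'finger_gap': 1.000672138904513}
scene [[562.62580437   0.         321.86859803]
 [  0.         562.62580437 239.84911441]
 [  0.           0.           1.        ]] [ 1.20656541 -0.68824586  1.01617516] [ 0.8606229   0.33604981 -0.1492954  -0.35229196]
top [[510.75587157   0.         321.32757757]
 [  0.         510.75587157 244.48763802]
 [  0.           0.           1.        ]] [0.29566712 0.02588617 1.31089458] [-0.69687082  0.7108627  -0.07357262  0.06026899]
```

View pics/top0.png

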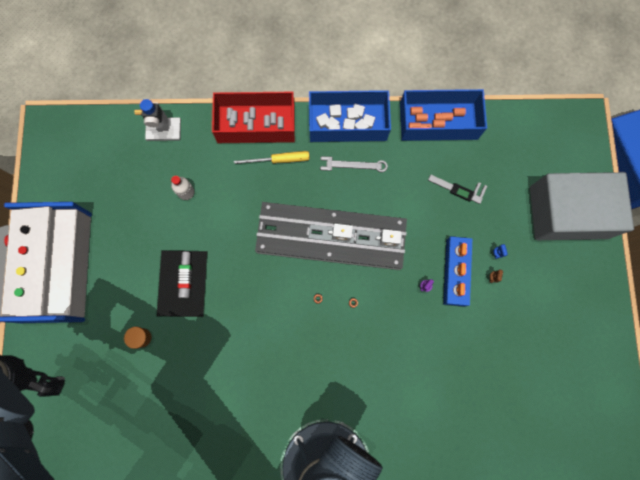

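View pics/scene0.png

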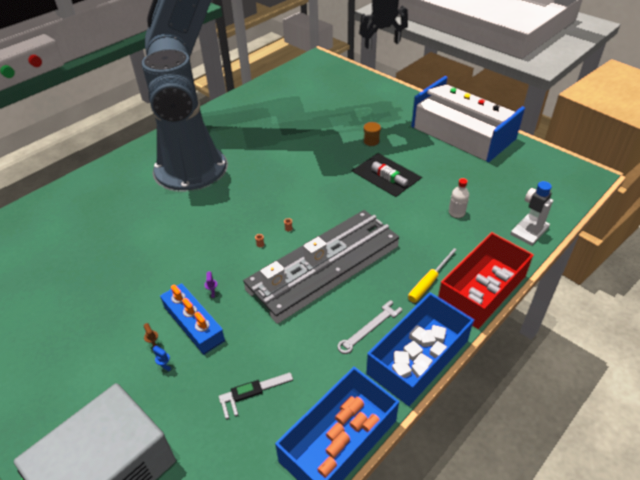

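Top view: the left nest is empty at (270,227). Housings stand mid at (343,232) and right at (391,237). The gauge is on the pad at (184,275) and the rack is at (459,270).

```bash
cat > h.py <<'E'
import numpy as np, cv2
from scipy.spatial.transform import Rotation as R
from station import readout, cams
def snap(n,f=None):
    s=cams.snapshot(n)
    if f: cv2.imwrite(f"pics/{f}.png",s["pixels"][:,:,::-1])
    return s
def ray(s,uv,fish):
    K=s["intrinsics"]; x=(uv[0]-K[0,2])/K[0,0]; y=(uv[1]-K[1,2])/K[1,1]
    if fish:
        r=np.hypot(x,y); k=np.sin(r)/r if r>1e-9 else 1; d=np.array([x*k,y*k,np.cos(r)])
    else: d=np.array([x,y,1.])
    return R.from_quat(s["rotation"]).apply(d)
def at(s,uv,z,fish=False):
    d=ray(s,uv,fish); e=np.array(s["eye"]); return (e+d*(z-e[2])/d[2])[:2]
def proj(s,p,fish=False):
    K=s["intrinsics"]; c=R.from_quat(s["rotation"]).inv().apply(np.array(p)-s["eye"])
    if fish:
        r=np.hypot(c[0],c[1]); th=np.arctan2(r,c[2]); a=c[:2]/max(r,1e-9)*th
    else: a=c[:2]/c[2]
    return a*[K[0,0],K[1,1]]+K[:2,2]
def rectify(s,c,yaw,z,half,ppm,fish=True,name=None):
    """top-down ortho view of plane z: centre c, image up = +x' of yaw, left = +y'; half=(hx,hy) m"""
    h,w=int(2*half[0]*ppm),int(2*half[1]*ppm)
    j,i=np.meshgrid(np.arange(w),np.arange(h))
    xl=half[0]-i/ppm; yl=half[1]-j/ppm
    X=c[0]+np.cos(yaw)*xl-np.sin(yaw)*yl; Y=c[1]+np.sin(yaw)*xl+np.cos(yaw)*yl
    P=np.stack([X,Y,np.full_like(X,z)],-1).reshape(-1,3)
    K=s["intrinsics"]; cc=R.from_quat(s["rotation"]).inv().apply(P-s["eye"])
    r=np.hypot(cc[:,0],cc[:,1]); k=(np.arctan2(r,cc[:,2])/np.maximum(r,1e-9)) if fish else 1/cc[:,2]
    u=cc[:,0]*k*K[0,0]+K[0,2]; v=cc[:,1]*k*K[1,1]+K[1,2]
    im=cv2.remap(s["pixels"],u.reshape(h,w).astype(np.float32),v.reshape(h,w).astype(np.float32),cv2.INTER_LINEAR)
    if name: cv2.imwrite(f"pics/{name}.png",im[:,:,::-1])
    return im
def state():
    q=readout.sense(); Rm=R.from_quat(q["tool_rot"]).as_matrix()
    print("t",round(q["t"],2),"tcp",np.round(q["tcp_pos"],4),"F",np.round(q["force"],1),"gap",round(q["finger_gap"]*85.4,1),"gf",round(q["gripper_force"],1))
    print("toolx yaw deg",np.round(np.degrees(np.arctan2(Rm[1,0],Rm[0,0])),2),"q6",round(q["q"][5],3),"tooly",np.round(Rm[:,1],3),"z",np.round(Rm[:,2],3))
    return q,Rm
E
python3 - <<'E'
from h import *
s=snap("top")
for n,uv,z in [("pad",(183,283),.004),("gauge",(184,275),.02),("rack",(459,271),.044),("midtop",(343,231),.096),("righttop",(391,237),.096),("palTL",(263,203),.036),("palTR",(407,217),.036),("palBL",(257,254),.036),("palBR",(404,268),.036),("s1",(461,249),.07),("s2",(461,269),.07),("s3",(460,289),.07)]:
    print(n,at(s,uv,z).round(3))
w=snap("wrist"); print(w["eye"],w["intrinsics"][0],R.from_quat(w["rotation"]).as_matrix().round(2)); state()
a=cv2.resize(s["pixels"][240:330,150:225],None,fx=5,fy=5,interpolation=cv2.INTER_CUBIC)
b=cv2.resize(w["pixels"],(600,450))[:, :]
cv2.imwrite("pics/c1.png",np.hstack([a[:450,:200*1],b])[:,:,::-1])
E
```

```text
pad [0.452 0.354]
gauge [0.471 0.348]
rack [ 0.464 -0.345]
midtop [ 0.561 -0.053]
righttop [ 0.544 -0.17 ]
palTL [0.652 0.147]
palTR [ 0.608 -0.223]
palBL [0.519 0.162]
palBR [ 0.476 -0.208]
s1 [ 0.516 -0.347]
s2 [ 0.466 -0.343]
s3 [ 0.417 -0.337]
[0.17532181 0.60408679 0.37302242] [371.64829954   0.         313.02364738] [[ 0.4   0.87  0.28]
 [ 0.92 -0.38 -0.12]
 [-0.    0.31 -0.95]]
t 0.2 tcp [0.247  0.5736 0.2387] F [1.2 0.3 0.7] gap 85.3 gf 0.0
toolx yaw deg 156.69 q6 -0.178 tooly [ 0.396  0.918 -0.001] z [-0.001 -0.001 -1.   ]
```

View pics/c1.png

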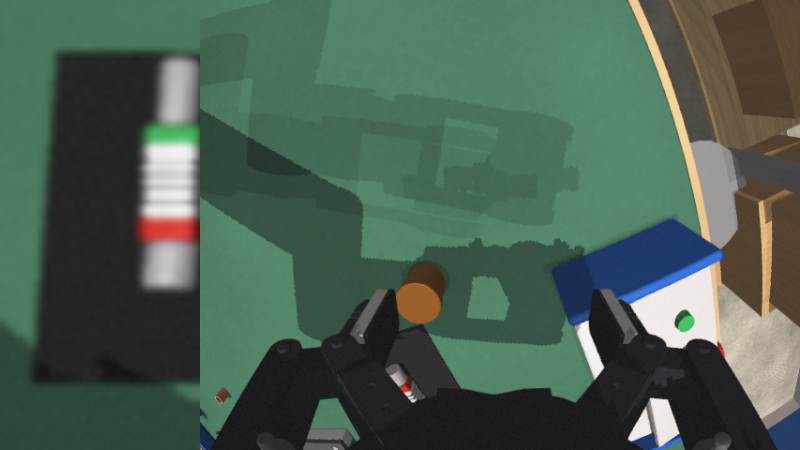

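Call:
send_rows(commands="85 -0.96 -0.27 0.11 0;85 -0.96 -0.27 0.11 0;85 -0.96 -0.27 0.11 0;85 -0.96 -0.27 0.11 0;85 -0.96 -0.27 0.11 0;85 -0.96 -0.27 0.11 0;85 -0.96 -0.27 0.11 0;85 -0.96 -0.27 0.11 0;85 -0.96 -0.27 0.11 0;85 -0.96 -0.27 0.11 0;85 -0.96 -0.27 0.11 0;85 -0.96 -0.27 0.11 0;85 -0.96 -0.27 0.11 0;85 -0.96 -0.27 0.11 0;85 -0.96 -0.27 0.11 0;85 -0.96 -0.27 0.11 0;85 -0.96 -0.27 0.11 0;85 -0.96 -0.27 0.11 0;85 0 0 0 -1;85 0 0 0 -1")

```text
t: 1.87
tcp_pos: [0.5272, 0.3468, 0.1992]
tool_rot: [0.133, 0.991, -0.0, -0.0]
force: [-0.1, -1.0, -0.1]
finger_gap: 0.995
gripper_force: 0.0
```

Call:
send_rows(commands="85 0 0 0 -1;85 0 0 0 -1;85 0 0 0 -1;85 0 0 0 0;85 0 0 0 0")

```text
t: 2.28
tcp_pos: [0.5261, 0.3479, 0.1995]
tool_rot: [0.03, 1.0, -0.0, -0.0]
force: [0.0, -0.1, -0.8]
finger_gap: 0.995
gripper_force: 0.0
```

```bash
python3 - <<'E'
from h import *
state(); w=snap("wrist","w1")
rectify(w,(0.46,0.35),0,0.0175,(0.1,0.08),3000,name="r1")
E
```

```text
t 2.28 tcp [0.5261 0.3479 0.1995] F [ 0.  -0.1 -0.8] gap 85.0 gf 0.0
toolx yaw deg 176.59 q6 -1.104 tooly [ 0.06   0.998 -0.   ] z [-0. -0. -1.]
```

View pics/r1.png

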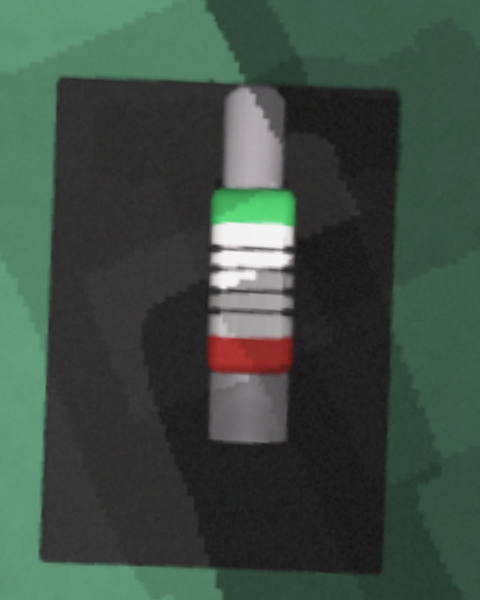

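Gauge: centre ≈ (0.4663, 0.346), yaw ≈ -1°, green (go) end towards +x. Its length and width match the data, so I'll grasp.

Call:
send_rows(commands="50 0 0 0 -0.6;50 1 -0.05 0 0;50 1 -0.05 0 0;50 1 -0.05 0 0;50 0 0 1 0;50 0 0 1 0;50 0 0 1 0;50 0 0 1 0;50 0 0 1 0;50 0 0 1 0;50 0 0 1 0;50 0 0 1 0;50 0 0 0.8 0;50 0 0 0.48 0;50 0 0 0 0;27 0 0 0 0;20 0 0 0 0;20 0 0 0 0;20 0 0 0 0;20 0 0 0 0", grip_force=80)

```text
t: 4.0
tcp_pos: [0.4669, 0.3463, 0.0153]
tool_rot: [0.008, 1.0, 0.001, 0.001]
force: [1.2, -0.9, 3.2]
finger_gap: 0.3
gripper_force: 80.1
```

```bash
python3 - <<'E'
from h import *
state()
E
```

```text
t 4.0 tcp [0.4669 0.3463 0.0153] F [ 1.2 -0.9  3.2] gap 25.6 gf 80.1
toolx yaw deg 179.08 q6 -1.109 tooly [0.016 1.    0.001] z [ 0.002  0.001 -1.   ]
```

Call:
send_rows(commands="20 0 0 -1 0;20 0 0 -1 0;20 0 0 -1 0;20 0 0 -1 0;20 0 0 -1 0;20 0 0 -1 0;20 0 -0.9 -1 0;20 0 -0.9 -1 0;20 0 -0.9 -1 0;20 0 -0.9 -1 0;20 -0.4 -0.9 -0.8 0;20 -0.4 -0.9 -0.7 0;20 -0.4 -0.9 0 0;20 -0.4 -0.9 0 0;20 -0.4 -0.9 0 0;20 -0.4 -0.9 0 0;20 -0.4 -0.9 0 0;20 -0.4 -0.9 0 0;20 -0.4 -0.9 0 0;20 -0.4 -0.9 0 0")

```text
t: 5.67
tcp_pos: [0.5416, 0.0917, 0.2438]
tool_rot: [0.008, 1.0, -0.0, -0.001]
force: [-0.4, 0.5, -3.8]
finger_gap: 0.295
gripper_force: 79.5
```

Call:
send_rows(commands="20 -0.3 -0.9 0 0;20 -0.3 -0.9 0 0;20 -0.3 -0.9 0 0;20 -0.3 -0.9 0 0;20 -0.3 -0.9 0 0;20 -0.3 -0.9 0 0;20 -0.3 -0.9 0 0;20 -0.3 -0.9 0 0;20 -0.3 -0.9 0 0;20 -0.3 -0.9 0 0;20 -0.3 -0.7 0 0;20 0 0 0 1;20 0 0 0 0.6;20 0 0 0 0;20 0 0 0 0")

```text
t: 6.92
tcp_pos: [0.6047, -0.1022, 0.2438]
tool_rot: [0.063, 0.998, 0.0, -0.001]
force: [-1.0, 0.1, -2.7]
finger_gap: 0.299
gripper_force: 79.5
```

```bash
python3 - <<'E'
from h import *
state(); w=snap("wrist","w2"); 
rectify(w,(0.56,-0.09),np.radians(-7),0.096,(0.1,0.13),3000,name="r2")
E
```

```text
t 6.92 tcp [ 0.6047 -0.1022  0.2438] F [-1.   0.1 -2.7] gap 25.5 gf 79.5
toolx yaw deg 172.75 q6 -1.794 tooly [0.126 0.992 0.   ] z [-0.001  0.    -1.   ]
```

View pics/r2.png

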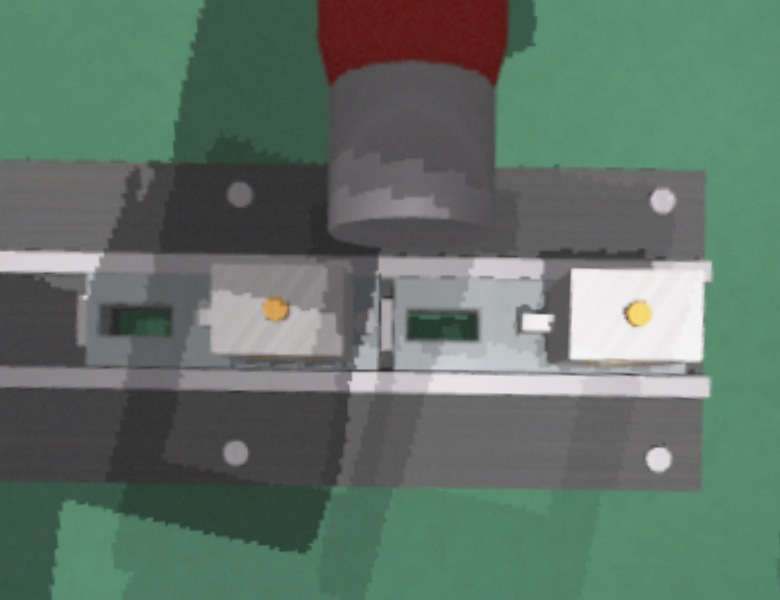

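Mid housing top centre is (0.5613, -0.0524), right (0.5454, -0.1710), pallet yaw ≈ -7.7°. The 119.7 mm spacing agrees with the nests. Approaching the mid bore.

Call:
send_rows(commands="20 0 0 0 0.11;20 0.9 0.27 0 0;20 0.9 0.27 0 0;20 0.9 0.27 0 0;20 0.9 0.27 0 0;20 0.9 0.27 0 0;20 0.9 0.27 0 0;20 0.9 0.27 0 0;20 0.9 0.28 0 0;20 0 0 1 0;20 0 0 1 0;20 0 0 1 0;20 0 0 1 0;20 0 0 1 0;20 0 0 1 0;20 0 0 1 0;20 0 0 1 0;20 0 0 0.6 0;20 0 0 0 0;20 0 0 0 0")

```text
t: 8.63
tcp_pos: [0.4684, -0.0398, 0.072]
tool_rot: [0.067, 0.998, 0.0, -0.0]
force: [-0.3, -0.2, -2.5]
finger_gap: 0.301
gripper_force: 79.5
```

```bash
python3 - <<'E'
from h import *
q,Rm=state(); w=snap("wrist","w3"); 
im=cv2.resize(w["pixels"],None,fx=1.25,fy=1.25)
gx=-Rm[:,0]; c=q["tcp_pos"]-0.0006*gx*[1,1,0]+[0,0,.0022]; gy=-Rm[:,1]; up=np.array([0,0,1.])
def poly(P,col):
    u=np.array([proj(w,p,True)*1.25 for p in P]); cv2.polylines(im,[np.int32(u*8)],True,col,1,cv2.LINE_AA,3)
T=np.linspace(0,2*np.pi,40)
for x,r,col in((-.052,.013,(255,255,0)),(-.030,.013,(255,0,255)),(.064,.010,(0,255,255)),(.03,.01,(0,255,255))):
    poly([c+gx*x+r*(np.cos(t)*gy+np.sin(t)*up) for t in T],col)
poly([c+gx*x+gy*y+up*.0135 for x,y in((-.03,-.0135),(-.03,.0135),(.03,.0135),(.03,-.0135))],(0,0,255))
y=np.radians(-7.7); xp=np.array([np.cos(y),np.sin(y),0]); yp=np.array([-np.sin(y),np.cos(y),0]); b=np.array([.5613,-.0524,.036])
poly([b+xp*x+yp*v+up*.06 for x,v in((-.015,-.022),(-.015,.022),(.015,.022),(.015,-.022))],(255,0,0))
poly([b-xp*.015+.011*np.cos(t)*yp+(.038+.011*np.sin(t))*up for t in T],(0,255,0))
cv2.imwrite("pics/o3.png",im[:,:,::-1])
E
```

```text
t 8.63 tcp [ 0.4684 -0.0398  0.072 ] F [-0.3 -0.2 -2.5] gap 25.7 gf 79.5
toolx yaw deg 172.28 q6 -1.759 tooly [0.134 0.991 0.   ] z [-0.  0. -1.]
```

View pics/o3.png

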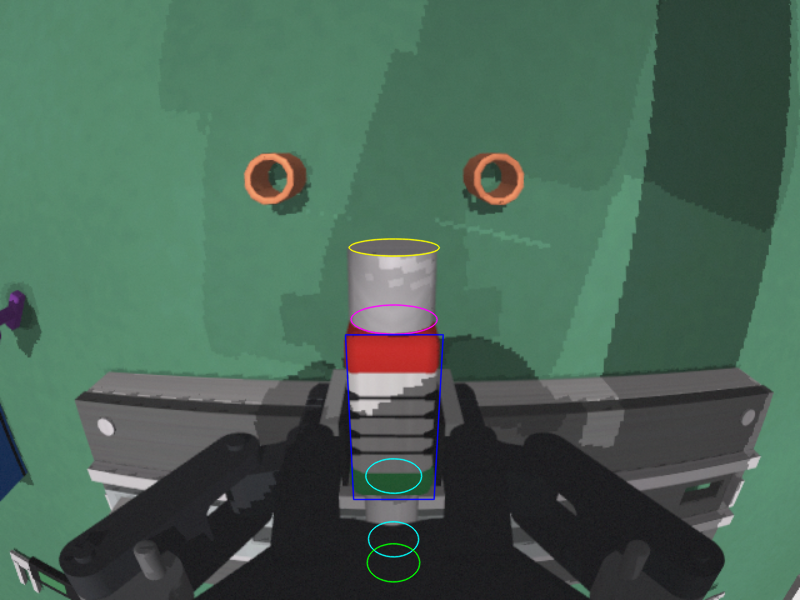

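The overlay agrees with the held gauge to about 0.3 mm: the no-go end is at cols 349–438 against a predicted 349–439. Inserting.

Call:
send_rows(commands="20 -0.4 0 0 0;20 -0.4 0 0 0;20 -0.2 0 0 0;20 -0.2 0 0 0;20 -0.2 0 0 0;20 0 0 0 0;20 0 0 0 0")

```text
t: 9.27
tcp_pos: [0.4968, -0.0439, 0.0723]
tool_rot: [0.067, 0.998, -0.0, 0.001]
force: [1.0, 0.9, -3.1]
finger_gap: 0.299
gripper_force: 79.4
```

Call:
send_rows(commands="20 -0.3 0 0 0;20 -0.3 0 0 0;20 -0.3 0 0 0;20 -0.1 0 0 0;20 -0.05 0 0 0;20 -0.05 0 0 0;20 0 0 0 0;20 0 0 0 0")

```text
t: 9.93
tcp_pos: [0.5178, -0.0466, 0.0721]
tool_rot: [0.068, 0.998, -0.0, 0.0]
force: [1.1, 1.0, -3.7]
finger_gap: 0.299
gripper_force: 79.5
```

Call:
send_rows(commands="20 -0.05 0 0 0;20 -0.05 0 0 0;20 0 0 0 0;20 0 0 0 0;20 0 0 0 0;20 0 0 0 0")

```text
t: 10.43
tcp_pos: [0.518, -0.0466, 0.072]
tool_rot: [0.067, 0.998, 0.0, -0.002]
force: [-5.1, 0.2, 0.6]
finger_gap: 0.298
gripper_force: 79.9
```

Call:
send_rows(commands="20 0.5 0 0 0;20 1 0 0 0;20 1 0 0 0;20 0 0 -0.5 0;20 0 0 -1 0;20 0 0 -1 0;20 0 0 -1 0;20 -0.5 0 -0.5 0;20 -1 0 0 0;20 -1 0 0 0;20 -1 0 0 0;20 -1 0 0 0;20 -1 0 0 0;20 -1 0 0 0;20 -1 0 0 0;20 -1 0 0 0;20 -0.2 0 0 0;20 0 0 0 0;20 0 0 0 0")

```text
t: 12.02
tcp_pos: [0.642, -0.0635, 0.1517]
tool_rot: [0.068, 0.998, 0.0, -0.0]
force: [-1.1, -0.2, -1.9]
finger_gap: 0.298
gripper_force: 79.7
```

Call:
send_rows(commands="20 0 0 1 0;20 0 0 1 0;20 0 0 1 0;20 0 0 1 0;20 0 0 0 0;20 0.3 0 0 0;20 0.2 0 0 0;20 0.1 0 0 0;20 0.05 0 0 0;20 0.05 0 0 0;20 0.05 0 0 0;20 0 0 0 0;20 0 0 0 0")

```text
t: 13.1
tcp_pos: [0.6284, -0.0618, 0.0726]
tool_rot: [0.068, 0.998, -0.0, 0.001]
force: [1.2, 0.2, -1.9]
finger_gap: 0.3
gripper_force: 79.7
```

Call:
send_rows(commands="20 0.05 0 0 0;20 0.05 0 0 0;20 0.05 0 0 0;20 0 0 0 0;20 0 0 0 0;20 0 0 0 0;20 0 0 0 0;20 0 0 0 0")

```text
t: 13.77
tcp_pos: [0.6279, -0.0618, 0.0732]
tool_rot: [0.068, 0.998, -0.0, 0.004]
force: [5.6, -0.8, -1.1]
finger_gap: 0.299
gripper_force: 79.8
```

Call:
send_rows(commands="20 0.05 0 0 0;20 0 0 0 0;20 0 0 0 0;20 0 0 0 0;20 0 0 0 0;20 0 0 0 0;20 -0.5 0 0 0;20 -0.3 0 0 0;20 0 0 -1 0;20 0 0 -1 0;20 0 0 -1 0;20 0 0 -1 0;20 0 0 0 0;20 0 0 0 0")

```text
t: 14.93
tcp_pos: [0.6397, -0.0633, 0.1526]
tool_rot: [0.067, 0.998, -0.0, 0.0]
force: [-0.0, 1.1, -2.6]
finger_gap: 0.298
gripper_force: 79.7
```

```bash
python3 - <<'E'
from h import *
q,Rm=state()
y=np.radians(-7.7); xp=np.array([np.cos(y),np.sin(y)]); yp=np.array([-np.sin(y),np.cos(y)])
for b in((.5613,-.0524),(.5454,-.1710)):
    d=q["tcp_pos"][:2]-b; print((d@xp).round(4),(d@yp).round(4))
E
```

```text
t 14.93 tcp [ 0.6397 -0.0633  0.1526] F [-0.   1.1 -2.6] gap 25.4 gf 79.7
toolx yaw deg 172.26 q6 -1.708 tooly [ 0.135  0.991 -0.   ] z [ 0.001 -0.    -1.   ]
0.0791 -0.0003
0.079 0.1194
```

Call:
send_rows(commands="20 0.96 -0.66 0 0;20 0.96 -0.66 0 0;20 0.96 -0.66 0 0;20 0.96 -0.66 0 0;20 0.96 -0.66 0 0;20 0.96 -0.66 0 0;20 0.96 -0.67 0 0;20 0.96 -0.67 0 0;20 0.96 -0.67 0 0;20 0 0 1 0;20 0 0 1 0;20 0 0 1 0;20 0 0 1 0;20 0 0 0 0;20 0 0 0 0;20 -0.4 0 0 0;20 -0.4 0 0 0;20 0 0 0 0")

```text
t: 16.43
tcp_pos: [0.471, -0.1614, 0.0732]
tool_rot: [0.067, 0.998, -0.001, 0.002]
force: [-0.7, -0.4, -4.6]
finger_gap: 0.303
gripper_force: 79.4
```

```bash
python3 - <<'E'
from h import *
q,Rm=state()
y=np.radians(-7.7); xp=np.array([np.cos(y),np.sin(y)]); yp=np.array([-np.sin(y),np.cos(y)])
b=(.5454,-.1710)
d=q["tcp_pos"][:2]-b; print((d@xp).round(4),(d@yp).round(4))
E
```

```text
t 16.43 tcp [ 0.471  -0.1614  0.0732] F [-0.7 -0.4 -4.6] gap 25.9 gf 79.4
toolx yaw deg 172.29 q6 -1.992 tooly [ 0.134  0.991 -0.002] z [ 0.004 -0.002 -1.   ]
-0.075 -0.0005
```

Call:
send_rows(commands="20 0 0.02 0 0;20 0 0 0 0;20 0 0 0 0")

```text
t: 16.68
tcp_pos: [0.4685, -0.16, 0.0726]
tool_rot: [0.067, 0.998, -0.0, 0.0]
force: [0.1, -1.0, -2.0]
finger_gap: 0.297
gripper_force: 79.5
```

Call:
send_rows(commands="20 0 -0.02 0.02 0;20 -0.2 0 0 0;20 -0.2 0 0 0;20 -0.2 0 0 0;20 -0.2 0 0 0;20 0 0 0 0;20 0 0 0 0")

```text
t: 17.27
tcp_pos: [0.4844, -0.1626, 0.0717]
tool_rot: [0.067, 0.998, -0.0, 0.0]
force: [-0.1, 0.8, -3.3]
finger_gap: 0.301
gripper_force: 79.7
```

Call:
send_rows(commands="20 -0.3 0 0 0;20 -0.3 0 0 0;20 -0.15 0 0 0;20 -0.05 0 0 0;20 -0.05 0 0 0;20 -0.05 0 0 0;20 -0.05 0 0 0;20 0 0 0 0;20 0 0 0 0;20 0 0 0 0;20 0 0 0 0;20 0 0 0 0")

```text
t: 18.27
tcp_pos: [0.5017, -0.1647, 0.0716]
tool_rot: [0.067, 0.998, 0.0, -0.001]
force: [-5.2, -0.8, -1.6]
finger_gap: 0.299
gripper_force: 79.9
```

Call:
send_rows(commands="20 0 0 0 0;20 0.5 0 0 0;20 1 0 0 0;20 1 0 0 0;20 0 0 -0.5 0;20 0 0 -1 0;20 0 0 -1 0;20 0 0 -1 0;20 -0.5 0 -0.5 0;20 -1 0 0 0;20 -1 0 0 0;20 -1 0 0 0;20 -1 0 0 0;20 -1 0 0 0;20 -1 0 0 0;20 -1 0 0 0;20 -1 0 0 0;20 -0.2 0 0 0;20 0 0 0 0;20 0 0 0 0")

```text
t: 19.93
tcp_pos: [0.625, -0.1815, 0.1515]
tool_rot: [0.068, 0.998, 0.0, -0.0]
force: [-0.8, 0.3, -3.1]
finger_gap: 0.305
gripper_force: 79.7
```

Call:
send_rows(commands="20 0 0 1 0;20 0 0 1 0;20 0 0 1 0;20 0 0 1 0;20 0 0 0 0;20 0.3 0 0 0;20 0.2 0 0 0;20 0.1 0 0 0;20 0.05 0 0 0;20 0.05 0 0 0;20 0.05 0 0 0;20 0.05 0 0 0;20 0.05 0 0 0;20 0 0 0 0;20 0 0 0 0;20 0 0 0 0")

```text
t: 21.27
tcp_pos: [0.6116, -0.1803, 0.073]
tool_rot: [0.068, 0.998, -0.001, 0.003]
force: [6.0, 1.0, 0.8]
finger_gap: 0.299
gripper_force: 79.9
```

Call:
send_rows(commands="20 0.05 0 0 0;20 0 0 0 0;20 0 0 0 0;20 0 0 0 0;20 0 0 0 0;20 0 0 0 0;20 -0.5 0 0 0;20 -0.3 0 0 0;20 0 0 -1 0;20 0 0 -1 0;20 0 0 -1 0;20 0 0 -1 0;20 0 0 -1 0;20 0.46 0.97 0 0;20 0.46 0.97 0 0;20 0.46 0.97 0 0;20 0.46 0.97 0 0;20 0.46 0.97 0 0;20 0.46 0.97 0 0;20 0.46 0.97 0 0")

```text
t: 22.93
tcp_pos: [0.5768, -0.0373, 0.1712]
tool_rot: [0.068, 0.998, 0.0, -0.001]
force: [0.3, 0.1, -2.4]
finger_gap: 0.297
gripper_force: 79.9
```

Call:
send_rows(commands="20 0.46 0.97 0 0;20 0.46 0.97 0 0;20 0.46 0.97 0 0;20 0.46 0.97 0 0;20 0.46 0.97 0 0;20 0.46 0.97 0 0;20 0.46 0.97 0 0;20 0.46 0.97 0 0;20 0.46 0.97 0 0;20 0.46 0.97 0 0;20 0.46 0.97 0 0;20 0.46 0.97 0 0;20 0.46 0.97 0 0;20 0.46 0.97 0 0;20 0.46 0.97 0 0;20 0.46 0.97 0 0;20 0.46 0.97 0 0;20 0.46 0.97 0 0;20 0.46 0.97 0 0;20 0 0 0 0")

```text
t: 24.6
tcp_pos: [0.4527, 0.3533, 0.1713]
tool_rot: [0.066, 0.998, 0.0, -0.001]
force: [-0.2, -0.1, -2.1]
finger_gap: 0.302
gripper_force: 79.7
```

Call:
send_rows(commands="20 0 0 1 0;20 0 0 1 0;20 0 0 1 0;20 0 0 1 0;20 0 0 1 0;20 0 0 1 0;20 0 0 1 0;20 0 0 0.5 0;20 0 0 0.23 0;20 0 0 0 0;20 0 0 0 0;30 0 0 0 0;50 0 0 0 0;50 0 0 0 0;50 0 0 0 0;50 0 0 -0.5 0;50 0 0 -1 0;50 0 0 -1 0;50 0 0 -1 0;50 0 0 -1 0")

```text
t: 26.27
tcp_pos: [0.4547, 0.3505, 0.1089]
tool_rot: [0.068, 0.998, 0.0, 0.0]
force: [0.1, 0.1, -0.3]
finger_gap: 0.588
gripper_force: 0.0
```

Call:
send_rows(commands="40 -0.23 -0.99 -0.5 0;40 -0.23 -0.99 -0.5 0;40 -0.23 -0.99 -0.5 0;40 -0.23 -0.99 -0.5 0;40 -0.23 -0.99 -0.5 0;40 -0.23 -0.99 -0.5 0;40 -0.23 -0.99 -0.5 0;40 -0.23 -0.99 -0.5 0;40 -0.23 -0.99 -0.5 0;40 -0.23 -0.99 -0.5 0;40 -0.23 -0.99 -0.5 0;40 -0.23 -0.99 -0.5 0;40 -0.23 -0.99 -0.5 0;40 -0.23 -0.99 -0.5 0;40 -0.23 -0.99 0 0;40 -0.23 -0.99 0 0;40 -0.23 -0.99 0 0;40 -0.23 -0.99 0 0;40 -0.23 -0.99 0 0;40 -0.23 -0.99 0 0")

```text
t: 27.93
tcp_pos: [0.4922, -0.0552, 0.248]
tool_rot: [0.068, 0.998, -0.0, 0.0]
force: [-0.1, -0.1, -0.1]
finger_gap: 0.471
gripper_force: 0.0
```

Call:
send_rows(commands="40 -0.23 -0.99 0 0;40 -0.23 -0.99 0 0;40 -0.23 -0.99 0 0;40 -0.23 -0.99 0 0;40 -0.23 -0.99 0 0;40 -0.23 -0.99 0 0;40 -0.23 -0.99 0 0;40 -0.23 -0.99 0 0;40 -0.23 -0.99 0 0;40 -0.23 -0.99 0 0;40 -0.23 -0.99 0 0;40 -0.23 -0.99 0 0;40 -0.23 -0.99 0 0;40 -0.23 -0.99 0 0;40 0 0 0 0;40 0 0 0 0")

```text
t: 29.27
tcp_pos: [0.5186, -0.3383, 0.2476]
tool_rot: [0.068, 0.998, 0.0, 0.0]
force: [-0.0, 0.7, -0.2]
finger_gap: 0.472
gripper_force: 0.0
```

```bash
python3 - <<'E'
from h import *
state(); w=snap("wrist","w4"); 
a=rectify(w,(0.465,-0.343),np.radians(-6),0.078,(0.1,0.05),3000)
t=snap("top")
b=rectify(t,(0.46,0.35),0,0.0175,(0.1,0.08),3000,fish=False)
cv2.imwrite("pics/r4.png",np.hstack([a,b])[:,:,::-1])
E
```

```text
t 29.27 tcp [ 0.5186 -0.3383  0.2476] F [-0.   0.7 -0.2] gap 40.3 gf 0.0
toolx yaw deg 172.16 q6 -2.192 tooly [0.136 0.991 0.   ] z [ 0.  0. -1.]
```

View pics/r4.png

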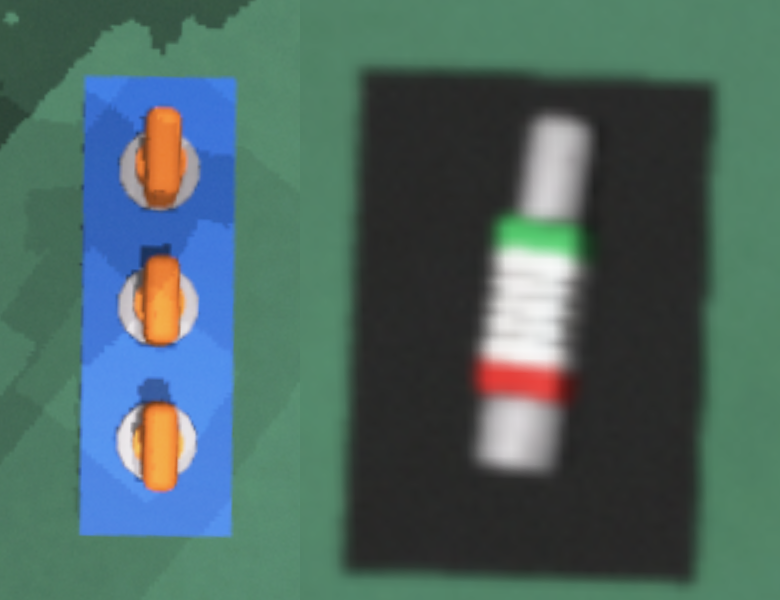

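Studs stand at cols ~162, rows 150, 300 and 447, so near is (0.416, -0.3415) and middle (0.4646, -0.3473), with rack yaw ≈ -6.4°. The gauge lies well inside the pad. Picking the near stud.

Call:
send_rows(commands="30 0 0 0 -0.36;30 1 -0.14 0 0;30 1 -0.14 0 0;30 1 -0.14 0 0;30 1 -0.15 0 0;30 1.0 -0.16 0 0;30 0.09 0 1 0;30 0 0 1 0;30 0 0 1 0;30 0 0 1 0;30 0 0 1 0;30 0 0 1 0;30 0 0 1 0;30 0 0 1 0;30 0 0 0.9 0;30 0 0 0.48 0;30 0 0 0 0;30 0 0 0 0", grip_force=50)

```text
t: 30.87
tcp_pos: [0.4163, -0.3403, 0.0597]
tool_rot: [0.055, 0.999, 0.0, -0.0]
force: [-0.3, 0.4, -0.3]
finger_gap: 0.355
gripper_force: 0.0
```

Call:
send_rows(commands="20 0 0 0 0;10 0 0 0 0;5 0 0 0 0;5 0 0 0 0;5 0 0 0 0;5 0 0 0 0;5 0 0 0 0")

```text
t: 31.45
tcp_pos: [0.4168, -0.3415, 0.0608]
tool_rot: [0.055, 0.998, -0.001, 0.001]
force: [0.8, 1.9, 6.4]
finger_gap: 0.129
gripper_force: 50.1
```

```bash
python3 - <<'E'
from h import *
state()
E
```

```text
t 31.45 tcp [ 0.4168 -0.3415  0.0608] F [0.8 1.9 6.4] gap 11.0 gf 50.1
toolx yaw deg 173.69 q6 -2.355 tooly [ 0.11   0.994 -0.002] z [ 0.002 -0.002 -1.   ]
```

Call:
send_rows(commands="5 0 0 -0.5 0;5 0 0 -1 0;5 0 0 -1 0;5 0 0 -1 0;5 0 0 -1 0;5 0 0 -1 0;5 0 0 -0.5 0;5 -0.43 0.945 0 0;5 -0.43 0.945 0 0;5 -0.43 0.945 0 0;5 -0.43 0.945 0 0;5 -0.43 0.945 0 0;5 -0.43 0.945 0 0;5 -0.43 0.945 0 0;5 -0.43 0.945 0 0;5 -0.43 0.945 0 0;5 -0.43 0.945 0 0;5 -0.43 0.945 0 0;5 -0.43 0.945 0 0;5 -0.43 0.945 0 0")

```text
t: 33.12
tcp_pos: [0.5542, -0.1081, 0.1794]
tool_rot: [0.055, 0.998, 0.0, -0.0]
force: [0.3, 0.0, -0.9]
finger_gap: 0.129
gripper_force: 49.2
```

Call:
send_rows(commands="5 0 0 0 1;5 0 0 0 1;5 0 0 0 1;5 0 0 0 1;5 0 0 0 1;5 0 0 0 1;5 0 0 0 1;5 0 0 0 1;5 0 0 0 1;5 0 0 0 1;5 0 0 0 1;5 0 0 0 1;5 0 0 0 1;5 0 0 0 1;5 0 0 0 1;5 0 0 0 1;5 0 0 0 1;5 0 0 0 1;5 0 0 0 1;5 0 0 0 1")

```text
t: 34.78
tcp_pos: [0.5538, -0.109, 0.1794]
tool_rot: [0.685, 0.728, -0.0, -0.0]
force: [0.7, -0.7, -0.4]
finger_gap: 0.129
gripper_force: 49.2
```

Call:
send_rows(commands="5 0 0 0 1;5 0 0 0 1;5 0 0 0 0.85;5 0 0 0 0;5 0 0 0 0")

```text
t: 35.2
tcp_pos: [0.5539, -0.109, 0.1794]
tool_rot: [0.753, 0.659, -0.0, -0.0]
force: [-0.9, 0.2, 0.5]
finger_gap: 0.128
gripper_force: 49.2
```

```bash
python3 - <<'E'
from h import *
q,Rm=state(); w=snap("wrist","w5")
im=cv2.resize(w["pixels"],None,fx=1.25,fy=1.25); up=np.array([0,0,1.])
def poly(P,col):
    u=np.array([proj(w,p,True)*1.25 for p in P]); cv2.polylines(im,[np.int32(u*8)],True,col,1,cv2.LINE_AA,3)
y=np.radians(-7.7); xp=np.array([np.cos(y),np.sin(y),0]); yp=np.array([-np.sin(y),np.cos(y),0])
def box(c,hx,hy,z,ax,ay): return [np.array([*c[:2],0])+ax*a*hx+ay*b*hy+up*z for a,b in((-1,-1),(-1,1),(1,1),(1,-1))]
tx,ty=Rm[:,0],Rm[:,1]; o=q["tcp_pos"]+.0009*tx
poly(box(o,.015,.006,q["tcp_pos"][2]-.0168+.034,tx,ty),(0,0,255))
poly(box(o,.012,.004,q["tcp_pos"][2]-.0168-.032,tx,ty),(255,0,255))
for b,c in(((.5613,-.0524),(255,255,0)),((.5454,-.1710),(255,0,0))):
    b=np.array([*b,0]); poly(box(b,.015,.022,.096,xp,yp),c); poly(box(b+.062*yp,.006,.014,.048,xp,yp),c)
    d=b+.062*yp-o; print("slot-stud in tool x,y:",(d@tx).round(4),(d@ty).round(4))
cv2.imwrite("pics/o5.png",im[:,:,::-1])
E
```

```text
t 35.2 tcp [ 0.5539 -0.109   0.1794] F [-0.9  0.2  0.5] gap 10.9 gf 49.2
toolx yaw deg 82.38 q6 -0.259 tooly [ 0.991 -0.133 -0.001] z [-0.001  0.    -1.   ]
slot-stud in tool x,y: 0.1182 -0.0
slot-stud in tool x,y: -0.0015 -0.0
```

View pics/o5.png

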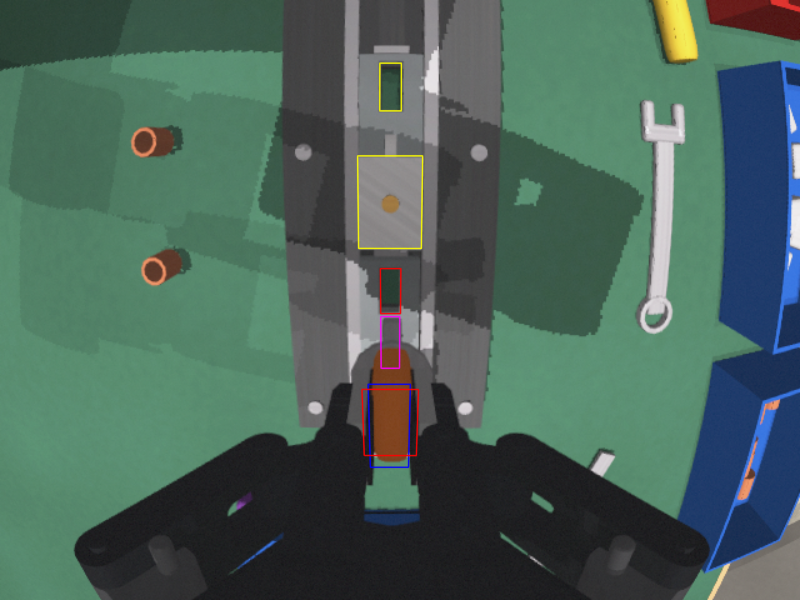

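```bash
python3 - <<'E'
import cv2
a=cv2.imread("pics/o5.png")[330:480,330:450]; a=cv2.convertScaleAbs(cv2.resize(a,None,fx=4,fy=4,interpolation=cv2.INTER_NEAREST),alpha=2)
cv2.imwrite("pics/c5.png",a)
E
```

```text
(no output)
```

View pics/c5.png

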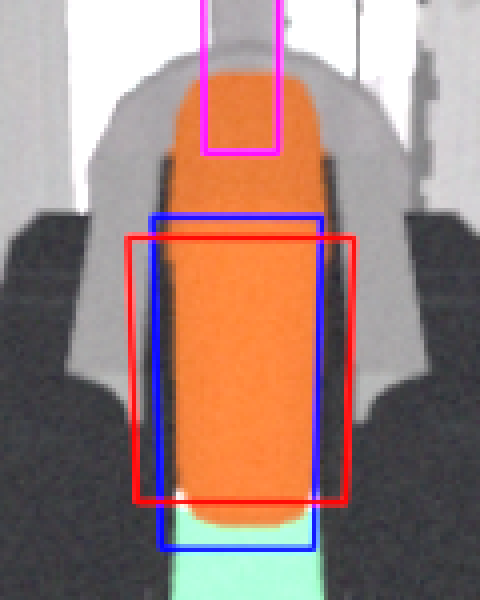

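Call:
send_rows(commands="5 -0.08 0 0 0;5 0 0 1 0;5 0 0 1 0;5 0 0 1 0;5 0 0 0.9 0;5 0 0 0.3 0;5 0 0 0.3 0;5 0 0 0.3 0;5 0 0 0.3 0;5 0 0 0 0;5 0 0 0 0")

```text
t: 36.17
tcp_pos: [0.5544, -0.1108, 0.0778]
tool_rot: [0.753, 0.658, 0.0, 0.0]
force: [-0.3, 0.2, -1.3]
finger_gap: 0.124
gripper_force: 49.1
```

Call:
send_rows(commands="5 0 0 0.3 0;5 0 0 0.2 0;5 0 0 0.1 0;5 0 0 0.04 0;5 0 0 0.04 0;5 0 0 0 0;5 0 0 0 0;5 0 0 0 0")

```text
t: 36.83
tcp_pos: [0.5543, -0.1107, 0.0649]
tool_rot: [0.753, 0.658, 0.0, 0.0]
force: [-1.4, 1.1, 7.0]
finger_gap: 0.129
gripper_force: 50.2
```

Call:
send_rows(commands="5 0 0 -0.02 -0.5;5 0 0 0 -1;5 0 0 0 -1;5 0 0 0 -1;5 0 0 0 -1;5 0 0 0 -1;5 0 0 0 -1;5 0 0 0 -1;5 0 0 0 -1;5 0 0 0 -1;5 0 0 0 -1;5 0 0 0 -1;5 0 0 0 -1;5 0 0 0 -1;5 0 0 0 -1;5 0 0 0 -1;5 0 0 0 -1;5 0 0 0 -1;5 0 0 0 -1;5 0 0 0 -1")

```text
t: 38.5
tcp_pos: [0.5549, -0.1109, 0.0649]
tool_rot: [0.17, 0.986, -0.0, 0.001]
force: [-0.2, 1.1, 2.4]
finger_gap: 0.133
gripper_force: 49.6
```

Call:
send_rows(commands="5 0 0 0 -1;5 0 0 0 -1;5 0 0 0 -1;5 0 0 0 0;5 0 0 0 0")

```text
t: 38.92
tcp_pos: [0.5549, -0.111, 0.0649]
tool_rot: [0.068, 0.998, -0.0, 0.001]
force: [-0.6, 0.4, 3.3]
finger_gap: 0.129
gripper_force: 49.7
```

```bash
python3 - <<'E'
from h import *
state()
E
```

```text
t 38.92 tcp [ 0.5549 -0.111   0.0649] F [-0.6  0.4  3.3] gap 11.0 gf 49.7
toolx yaw deg 172.2 q6 -1.829 tooly [ 0.136  0.991 -0.   ] z [ 0.002 -0.001 -1.   ]
```

Call:
send_rows(commands="15 0 0 0 0;25 0 0 0 0;25 0 0 0 0;25 0 0 -0.3 0;25 0 0 -1 0;25 0 0 -1 0;25 0 0 -1 0;25 0 0 -1 0;25 0.22 -0.95 0 0;25 0.22 -0.95 0 0;25 0.22 -0.95 0 0;25 0.22 -0.95 0 0;25 0.22 -0.95 0 0;25 0.22 -0.95 0 0;25 0.22 -0.95 0 0;25 0.22 -0.95 0 0;25 0.22 -0.95 0 0;25 0.22 -0.95 0 0;25 0.22 -0.95 0 0;25 0.22 -0.95 0 0")

```text
t: 40.58
tcp_pos: [0.4706, -0.3303, 0.1506]
tool_rot: [0.067, 0.998, 0.0, -0.0]
force: [0.2, 0.7, -0.2]
finger_gap: 0.293
gripper_force: 0.0
```

Call:
send_rows(commands="30 0.22 -0.95 0 -0.36;30 0 0 0 0;30 0 0 0 0;30 0 0 0 0")

```text
t: 40.92
tcp_pos: [0.464, -0.347, 0.1503]
tool_rot: [0.055, 0.998, 0.001, -0.0]
force: [-0.5, 0.3, 0.7]
finger_gap: 0.351
gripper_force: 0.0
```

```bash
python3 - <<'E'
from h import *
q,Rm=state(); d=np.array([.4646,-.3473])-q["tcp_pos"][:2]; print(d@Rm[:2,0],d@Rm[:2,1])
t=snap("top"); w=snap("wrist")
b=rectify(t,(0.46,0.35),0,0.0175,(0.1,0.08),2000,fish=False)
c=rectify(t,(0.55,-0.05),np.radians(-7.7),0.082,(0.1,0.15),2000,fish=False)
cv2.imwrite("pics/r6.png",np.hstack([c,b])[:,:,::-1])
E
```

```text
t 40.92 tcp [ 0.464  -0.347   0.1503] F [-0.5  0.3  0.7] gap 30.0 gf 0.0
toolx yaw deg 173.69 q6 -2.296 tooly [0.11  0.994 0.001] z [-0.     0.001 -1.   ]
-0.0005886333114542403 -0.00027581675295652153
```

View pics/r6.png

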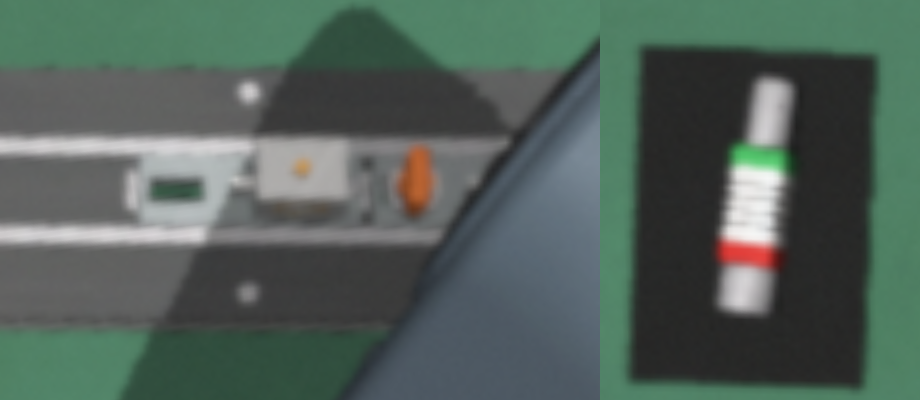

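The right stud is seated, wing across the slot, at (415,180). The gauge is still on its pad. Picking the middle stud.

Call:
send_rows(commands="30 -0.03 0 1 0;30 0 0 1 0;30 0 0 1 0;30 0 0 0.9 0;30 0 0 0.55 0;30 0 0 0 0;30 0 0 0 0;20 0 0 0 0;10 0 0 0 0;5 0 0 0 0;5 0 0 0 0;5 0 0 0 0;5 0 0 0 0;5 0 0 0 0")

```text
t: 42.18
tcp_pos: [0.4656, -0.3484, 0.0626]
tool_rot: [0.055, 0.998, -0.001, 0.001]
force: [0.5, 1.2, 6.3]
finger_gap: 0.129
gripper_force: 51.1
```

Call:
send_rows(commands="5 0 0 -0.5 0;5 0 0 -1 0;5 0 0 -1 0;5 0 0 -1 0;5 0 0 -1 0;5 0 0 -1 0;5 0 0 -0.4 0;5 -0.17 0.96 0 0;5 -0.17 0.96 0 0;5 -0.17 0.96 0 0;5 -0.17 0.96 0 0;5 -0.17 0.96 0 0;5 -0.17 0.96 0 0;5 -0.17 0.96 0 0;5 -0.17 0.96 0 0;5 -0.17 0.96 0 0;5 -0.17 0.96 0 0;5 -0.17 0.96 0 0;5 -0.17 0.96 0 0;5 -0.17 0.96 0 0")

```text
t: 43.85
tcp_pos: [0.5357, -0.1035, 0.1789]
tool_rot: [0.055, 0.999, 0.0, -0.001]
force: [0.5, 0.3, -1.2]
finger_gap: 0.127
gripper_force: 50.1
```

Call:
send_rows(commands="5 -0.17 0.96 0 0;5 -0.17 0.96 0 0;5 -0.17 0.97 0 0;5 -0.17 0.97 0 0;5 -0.17 0.97 0 0;5 -0.17 0.97 0 0;5 0 0 0 1;5 0 0 0 1;5 0 0 0 1;5 0 0 0 1;5 0 0 0 1;5 0 0 0 1;5 0 0 0 1;5 0 0 0 1;5 0 0 0 1;5 0 0 0 1;5 0 0 0 1;5 0 0 0 1;5 0 0 0 1;5 0 0 0 1")

```text
t: 45.52
tcp_pos: [0.5684, 0.0085, 0.1789]
tool_rot: [0.519, 0.855, -0.0, -0.001]
force: [-0.2, 0.2, -1.3]
finger_gap: 0.128
gripper_force: 50.1
```

Call:
send_rows(commands="5 0 0 0 1;5 0 0 0 1;5 0 0 0 1;5 0 0 0 1;5 0 0 0 1;5 0 0 0 1;5 0 0 0 1;5 0 0 0 1;5 0 0 0 0.85;5 0 0 0 0;5 0 0 0 0")

```text
t: 46.43
tcp_pos: [0.5686, 0.0085, 0.179]
tool_rot: [0.752, 0.659, -0.0, -0.0]
force: [-0.0, 0.7, -1.1]
finger_gap: 0.13
gripper_force: 50.1
```

```bash
python3 - <<'E'
from h import *
q,Rm=state(); d=np.array([.5696,.0090])-q["tcp_pos"][:2]-.001*Rm[:2,0]; print((d@Rm[:2,0]).round(4),(d@Rm[:2,1]).round(4))
E
```

```text
t 46.43 tcp [0.5686 0.0085 0.179 ] F [-0.   0.7 -1.1] gap 11.1 gf 50.1
toolx yaw deg 82.42 q6 -0.049 tooly [ 0.991 -0.132 -0.001] z [-0.001  0.    -1.   ]
-0.0004 0.001
```

Call:
send_rows(commands="5 -0.02 0.05 0 0;5 0 0 1 0;5 0 0 1 0;5 0 0 1 0;5 0 0 0.7 0;5 0 0 0.3 0;5 0 0 0.3 0;5 0 0 0.3 0;5 0 0 0.3 0;5 0 0 0 0;5 0 0 0 0")

```text
t: 47.35
tcp_pos: [0.57, 0.008, 0.0814]
tool_rot: [0.753, 0.658, 0.0, 0.0]
force: [0.2, 0.5, -1.2]
finger_gap: 0.126
gripper_force: 50.1
```

Call:
send_rows(commands="5 0 0 0.3 0;5 0 0 0.2 0;5 0 0 0.1 0;5 0 0 0.05 0;5 0 0 0 0;5 0 0 0 0")

```text
t: 47.85
tcp_pos: [0.5699, 0.008, 0.0683]
tool_rot: [0.753, 0.658, -0.0, -0.0]
force: [0.2, 0.6, 0.6]
finger_gap: 0.13
gripper_force: 50.2
```

Call:
send_rows(commands="5 0 0 0.04 0;5 0 0 0.04 0;5 0 0 0.04 0;5 0 0 0 0;5 0 0 0 0;5 0 0 0 0")

```text
t: 48.35
tcp_pos: [0.5701, 0.008, 0.0666]
tool_rot: [0.753, 0.658, 0.0, 0.0]
force: [-1.9, -0.1, 5.2]
finger_gap: 0.131
gripper_force: 50.9
```

Seated (0.0666 as predicted). Quarter turn.

Call:
send_rows(commands="5 0 0 -0.02 -0.5;5 0 0 0 -1;5 0 0 0 -1;5 0 0 0 -1;5 0 0 0 -1;5 0 0 0 -1;5 0 0 0 -1;5 0 0 0 -1;5 0 0 0 -1;5 0 0 0 -1;5 0 0 0 -1;5 0 0 0 -1;5 0 0 0 -1;5 0 0 0 -1;5 0 0 0 -1;5 0 0 0 -1;5 0 0 0 -1;5 0 0 0 -1;5 0 0 0 -1;5 0 0 0 -1")

```text
t: 50.02
tcp_pos: [0.5704, 0.008, 0.0666]
tool_rot: [0.169, 0.986, 0.0, 0.001]
force: [-0.4, -0.3, 2.5]
finger_gap: 0.128
gripper_force: 50.6
```

Call:
send_rows(commands="5 0 0 0 -1;5 0 0 0 -1;5 0 0 0 -1;5 0 0 0 0;15 0 0 0 0;25 0 0 0 0;25 0 0 0 0;25 0 0 -0.3 0;25 0 0 -1 0;25 0 0 -1 0;25 0 0 -1 0;25 0 0 -1 0;25 0 0 -1 0;25 0 0 -1 0;25 0 0 -1 0;25 0 0 -1 0;25 0 0 0 0")

```text
t: 51.43
tcp_pos: [0.5723, 0.0077, 0.2367]
tool_rot: [0.067, 0.998, -0.001, 0.004]
force: [-0.4, 0.4, 0.5]
finger_gap: 0.29
gripper_force: 0.0
```

```bash
python3 - <<'E'
from h import *
q,Rm=state()
w=snap("wrist"); t=snap("top")
c=rectify(w,(0.55,-0.05),np.radians(-7.7),0.082,(0.09,0.14),2000)
b=rectify(t,(0.46,0.35),0,0.0175,(0.09,0.055),2000,fish=False)
cv2.imwrite("pics/r7.png",np.hstack([c,b])[:,:,::-1])
E
```

```text
t 51.43 tcp [0.5723 0.0077 0.2367] F [-0.4  0.4  0.5] gap 24.8 gf 0.0
toolx yaw deg 172.32 q6 -1.618 tooly [ 0.134  0.991 -0.   ] z [ 0.009 -0.002 -1.   ]
```

View pics/r7.png

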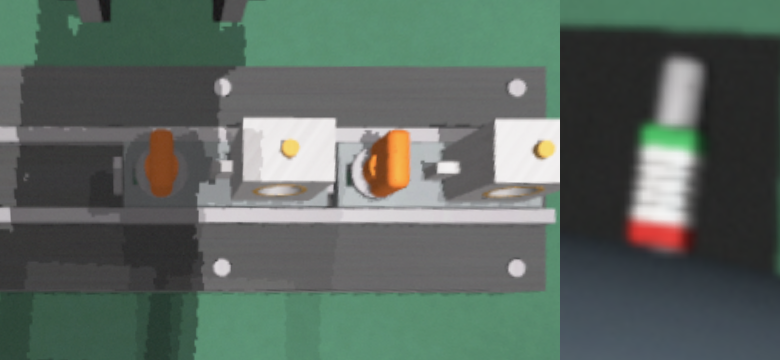

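Both studs are seated with their wings across the slots, at (161,163) and (390,165). The gauge lies unmoved on its pad and the spare stud is untouched, so I'm handing in.

```bash
python3 -c "
from station import sign_off
print(sign_off())"
```

```text
the job is handed in; nothing more can be done
None
```

I checked the mid and right bores with the go and no-go ends (the left nest was empty), locked both housings with studs, laid the gauge back on its pad, left the spare stud in the rack, and handed in at about 51 s; sign-off returned no verdict, and one picture I viewed was 920 pixels wide, over the 800 limit.

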